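# Size a locating pin with the ring gauge

## Task

The locating pin in the red holder has lost its size mark. Size it in the ring gauge: try it upright in each ring in turn, starting with the widest and pushing it well in wherever it goes, until a ring stops it; feel for that gently, pressing with no more than about 2 kg, then leave the pin standing fully home in the narrowest ring it went into and let go. Do not disturb the two pins in the black rack, the tape roll or the orange block.

Things in the scene. Friction and masses are not known exactly. Their poses are not given: they have to be found in the camera images.
- pin_a_mid (a point): steel pin, upright, 72 mm tall, about 0.15 kg: dark head 24 mm thick and 36 mm tall, collar 44 x 6 mm, below it a shank 30 mm long, 32, 26 or 20 mm thick (differs per pin, not known which), foot chamfered 1.2 mm. Point on its axis half-way up, where the head begins: head 0 to +36 mm, collar underside -6, foot -36; z up along the pin. Size the one in the red holder; leave the two in the black rack
- pin_b_mid (a point): steel pin, upright, 72 mm tall, about 0.15 kg: dark head 24 mm thick and 36 mm tall, collar 44 x 6 mm, below it a shank 30 mm long, 32, 26 or 20 mm thick (differs per pin, not known which), foot chamfered 1.2 mm. Point on its axis half-way up, where the head begins: head 0 to +36 mm, collar underside -6, foot -36; z up along the pin. Size the one in the red holder; leave the two in the black rack
- pin_c_mid (a point): steel pin, upright, 72 mm tall, about 0.15 kg: dark head 24 mm thick and 36 mm tall, collar 44 x 6 mm, below it a shank 30 mm long, 32, 26 or 20 mm thick (differs per pin, not known which), foot chamfered 1.2 mm. Point on its axis half-way up, where the head begins: head 0 to +36 mm, collar underside -6, foot -36; z up along the pin. Size the one in the red holder; leave the two in the black rack
- ring_1_top (a point): centre of the top face of the first and widest ring of the gauge, hole 34 mm, sharp edge; steel ring on the sprung deck, 48 mm outside, 14 mm tall, 30 mm of free space under it. A shank that fits has 1 mm play all round and goes in until its collar rests on the ring (pin's half-way point then 6 mm over this point); a ring too narrow stops it at the top edge (36 mm over). y along the row, z up
- ring_2_top (a point): centre of the top face of the second ring of the gauge, hole 28 mm, sharp edge; steel ring on the sprung deck, 48 mm outside, 14 mm tall, 30 mm of free space under it. A shank that fits has 1 mm play all round and goes in until its collar rests on the ring (pin's half-way point then 6 mm over this point); a ring too narrow stops it at the top edge (36 mm over). y along the row, z up
- ring_3_top (a point): centre of the top face of the third ring of the gauge, hole 22 mm, sharp edge; steel ring on the sprung deck, 48 mm outside, 14 mm tall, 30 mm of free space under it. A shank that fits has 1 mm play all round and goes in until its collar rests on the ring (pin's half-way point then 6 mm over this point); a ring too narrow stops it at the top edge (36 mm over). y along the row, z up
- ring_4_top (a point): centre of the top face of the fourth and narrowest ring of the gauge, hole 16 mm, sharp edge; steel ring on the sprung deck, 48 mm outside, 14 mm tall, 30 mm of free space under it. A shank that fits has 1 mm play all round and goes in until its collar rests on the ring (pin's half-way point then 6 mm over this point); a ring too narrow stops it at the top edge (36 mm over). y along the row, z up
- holder_top (a point): centre of the top rim of the red plastic holder, a socket 56 mm outside, 40 mm high on a 72 mm square foot, fixed; the pin to be sized hangs loosely in its 36 mm bore by its collar, which rests on the rim
- gauge: the ring gauge: aluminium base 316 x 85 mm, fixed; over it a deck with the four rings between two rails, row along its y, widest at +y (ring centres at y = +96, +32, -32, -96 mm), ring tops 50 mm above the board. The deck is sprung: it begins to sink at about 5 N and then gives 1 mm per 2 N, to a hard stop 10 mm down. Origin under its middle, z up
- rack: black plastic rack, 72 x 160 mm, 40 mm high, fixed, with two sockets 80 mm apart along its y in which the two other pins stand; origin under its middle
- riser: plywood board 410 x 655 mm on four short legs, fixed, standing over a plastic bag; its top, 130 mm above the cabinet, is the surface on which everything here stands; origin on the cabinet under its middle
- tape_roll: roll of masking tape lying flat, 94 mm across, 24 mm high; bystander; origin under its middle
- clamp_block: orange block, 30 x 70 x 38 mm; bystander; origin under its middle

How it is judged:
On the way, in this order (a step that is already met when the one before it is completed fails the run):
1. the pin from the red holder goes upright well into the widest ring (foot at least 16 mm below the ring's top) (horizontal distance between each of pin_a_mid, pin_b_mid, pin_c_mid and holder_top above 0.06 m and ((horizontal distance between pin_a_mid and ring_1_top below 0.004 m and z of pin_a_mid in the frame of ring_1_top below 0.02 m and angle between pin_a_mid's own z axis and vertical below 0.12 rad) or (horizontal distance between pin_b_mid and ring_1_top below 0.004 m and z of pin_b_mid in the frame of ring_1_top below 0.02 m and angle between pin_b_mid's own z axis and vertical below 0.12 rad) or (horizontal distance between pin_c_mid and ring_1_top below 0.004 m and z of pin_c_mid in the frame of ring_1_top below 0.02 m and angle between pin_c_mid's own z axis and vertical below 0.12 rad))), for 0.1 s.
2. next it goes as far into the second ring, or rests upright on that ring, pressed with more than 1 N, if the ring stops it (horizontal distance between each of pin_a_mid, pin_b_mid, pin_c_mid and holder_top above 0.06 m and ((horizontal distance between pin_a_mid and ring_2_top below 0.004 m and z of pin_a_mid in the frame of ring_2_top above 0.03 m and angle between pin_a_mid's own z axis and vertical below 0.12 rad and contact force between pin_a and gauge above 1 N) or (horizontal distance between pin_b_mid and ring_2_top below 0.004 m and z of pin_b_mid in the frame of ring_2_top below 0.02 m and angle between pin_b_mid's own z axis and vertical below 0.12 rad) or (horizontal distance between pin_c_mid and ring_2_top below 0.004 m and z of pin_c_mid in the frame of ring_2_top below 0.02 m and angle between pin_c_mid's own z axis and vertical below 0.12 rad))), for 0.1 s.
3. if the second ring stopped it, it is back in the first ring; otherwise it goes as far into the third ring or, stopped there, is pressed on it with more than 1 N (horizontal distance between each of pin_a_mid, pin_b_mid, pin_c_mid and holder_top above 0.06 m and ((horizontal distance between pin_a_mid and ring_1_top below 0.004 m and z of pin_a_mid in the frame of ring_1_top below 0.02 m and angle between pin_a_mid's own z axis and vertical below 0.12 rad) or (horizontal distance between pin_b_mid and ring_3_top below 0.004 m and z of pin_b_mid in the frame of ring_3_top above 0.03 m and angle between pin_b_mid's own z axis and vertical below 0.12 rad and contact force between pin_b and gauge above 1 N) or (horizontal distance between pin_c_mid and ring_3_top below 0.004 m and z of pin_c_mid in the frame of ring_3_top below 0.02 m and angle between pin_c_mid's own z axis and vertical below 0.12 rad))), for 0.1 s.
4. if the second or third ring stopped it, it is home in the ring before; otherwise it is pressed with more than 1 N on the fourth ring, which stops it (horizontal distance between each of pin_a_mid, pin_b_mid, pin_c_mid and holder_top above 0.06 m and (((horizontal distance between pin_a_mid and ring_1_top below 0.0035 m and z of pin_a_mid in the frame of ring_1_top between 0.003 and 0.0085 m and angle between pin_a_mid's own z axis and vertical below 0.06 rad) and (linear speed of pin_a below 0.02 m/s and contact force between pin_a and the fingers below 0.2 N)) or (horizontal distance between pin_b_mid and ring_2_top below 0.0035 m and z of pin_b_mid in the frame of ring_2_top between 0.003 and 0.0085 m and angle between pin_b_mid's own z axis and vertical below 0.06 rad) or (horizontal distance between pin_c_mid and ring_4_top below 0.004 m and z of pin_c_mid in the frame of ring_4_top above 0.03 m and angle between pin_c_mid's own z axis and vertical below 0.12 rad and contact force between pin_c and gauge above 1 N))), for 0.1 s.
At the end, for the whole second after the job is handed in: The pin from the red holder stands released and still in the narrowest ring that takes its shank, collar down on the ring (within 2.5 mm), within 3.5 mm of the ring's centre and within 0.06 rad of upright; the red holder is empty (horizontal distance between each of pin_a_mid, pin_b_mid, pin_c_mid and holder_top above 0.06 m and (((horizontal distance between pin_a_mid and ring_1_top below 0.0035 m and z of pin_a_mid in the frame of ring_1_top between 0.003 and 0.0085 m and angle between pin_a_mid's own z axis and vertical below 0.06 rad) and (linear speed of pin_a below 0.02 m/s and contact force between pin_a and the fingers below 0.2 N)) or ((horizontal distance between pin_b_mid and ring_2_top below 0.0035 m and z of pin_b_mid in the frame of ring_2_top between 0.003 and 0.0085 m and angle between pin_b_mid's own z axis and vertical below 0.06 rad) and (linear speed of pin_b below 0.02 m/s and contact force between pin_b and the fingers below 0.2 N)) or ((horizontal distance between pin_c_mid and ring_3_top below 0.0035 m and z of pin_c_mid in the frame of ring_3_top between 0.003 and 0.0085 m and angle between pin_c_mid's own z axis and vertical below 0.06 rad) and (linear speed of pin_c below 0.02 m/s and contact force between pin_c and the fingers below 0.2 N)))); the robot touches nothing.
It fails at once if a pin is pressed on the gauge with more than 25 N (contact force between any of pin_a, pin_b, pin_c and gauge above 25 N).
It fails at once if a second pin is moved by more than 15 mm (distance of each of pin_a_mid, pin_b_mid from where it was at the start of the episode above 0.015 m or distance of each of pin_b_mid, pin_c_mid from where it was at the start of the episode above 0.015 m or distance of each of pin_a_mid, pin_c_mid from where it was at the start of the episode above 0.015 m).
It fails at once if the tape roll or the orange block is moved by more than 15 mm (distance of any of tape_roll, clamp_block from where it was at the start of the episode above 0.015 m).
It fails at once if a pin is tipped by more than 0.6 rad (angle between any of pin_a_mid, pin_b_mid, pin_c_mid's own z axis and vertical above 0.6 rad).
It also fails if it takes over 67 s, if anything falls off the work surface, if the arm or the gripper's body presses on something with over 40 N, if the wrist force passes 120 N, or if a joint passes its speed limit or range.

## Robot

A 6-joint arm with a two-finger parallel gripper is mounted at the origin on a cart in front of the work surface, level with it; the furniture and walls round the work are solid. World frame = base frame: x ahead of the robot, y to its left, z up, the work surface at z = 0. Lengths are in m, angles in rad, forces in N, time in s.
With the tool pointing down it reaches from about 0.3 to 1 m from the base axis. Payload 5.1 kg.
Tool frame: the origin (TCP) lies midway between the tips of the shut fingers; the grasp point (between the pads) lies 19 mm behind it (env.grip_depth is the distance from the TCP to the grasp point, in m); z points along the fingers, y is the line along which they close (so a half turn about z gives the same grasp; the last joint's range is limited). The gripper opens to 95 mm and grips with 3 to 60 N. Pads are 20 mm wide; open, the fingers measure 119 mm over their backs; the gripper's body (75 mm by 180 mm) begins 59 mm behind the grasp point.
Start: joints at [1.162, 0.124, 1.65, -0, 1.367, -0.083], TCP at [0.208, 0.616, 0.215] pointing down, gripper open.
Joint ranges: [-2.61, 2.61], [-1.02, 2.33], [0.03, 2.71], [-1.35, 4.49], [0.32, 2.68], [-2.91, 2.91]. Speed limits (rad/s): [2.57, 2.57, 3.14, 3.14, 3.14, 3.14].

## Interface

Orientations are given as [roll, pitch, yaw] about the fixed x, y, z axes, in that order (R = Rz(yaw) Ry(pitch) Rx(roll)).
In Python, from workcell import env gives the robot as it stands.
- The arm moves only by the tool arm_command, never from a script. Its argument "commands" is a list of rows, each an object with "angular": the turn, a rotation vector about the world's x, y, z in degrees, a list of three; "translation": the shift along the world's x, y, z in cm, a list of three; "jaw": the finger opening in cm, from 0 to 9.51. A call has 1 to 10 rows; each row is the pose to reach, as a shift and turn from the pose commanded when the call began; what a row does not reach only later rows make up. A row lasts 1/10 s, in which the tool goes at most 50 mm and 8.59 degrees, less where a joint would pass 70% of its speed; a pose out of reach is approached as far as the arm can. A call with a gripper value outside its range is refused whole. The fingers move at their own pace and stop on an object; "squeeze" is the grip in N (left out, the last holds). Time passes only in rows, so rows that repeat a pose let the fingers close. It gives the time, the measured TCP pose, the force, the opening and the grip force at its end, in the units of the state.
- env.get_obs(): the state, without advancing time (a new reading comes with each control period).
- env.snapshot(name): name is "side" or "top"; returns a dict with "image" (400x640x3 uint8, red, green, blue), "mtx" (3x3 intrinsics, pixels), "eye" and "attitude" of the camera in the world. Camera axes: x right, y down, z forward; pixel columns grow to the right and rows downward; lengths in m; the calibration is good to about 2 mm. A picture is of the moment at which its call begins. There is no depth.
- env.sign_off(): hands the job in; it is judged then, once.
The state is a dict: "time_s": time; "joint_positions": joint angles; "qd": joint speeds; "joint_efforts": joint torques, N m; "position": TCP position; "tool_rot": TCP orientation; "force": force on the tool from outside, world axes, zero at the start; "wrist_torque": the same for the moment, N m; "opening": opening from 0.0 (shut) to 1.0 (fully open); "grasp_force": force on a finger pad.
Only numpy, scipy, OpenCV 4.12 (cv2) and the standard library are available. Lean on these libraries where they do the work, as an engineer would, in place of code of your own. Each camera call takes 0.05 s, during which the arm holds its last target. There are 200 camera calls.

## Working session

There is one attempt and no reset: what is moved stays moved. The work goes in short steps, Python scripts to look and compute and a tool call to move; the robot and the scene stay as the last step left them, time stands still between calls to the robot, and variables do not carry over. Pictures are saved under pics/ and viewed, at most 10 in all, crops included, and the job is handed in when it is done.

Besides the shell and the picture viewer there is one more tool, called as name([rows], argument=value, ...), one row to a line, values as JSON. arm_command: Moves the arm, as the interface text tells. Its arguments: {"type":"object","properties":{"commands":{"type":"array","items":{"type":"object","properties":{"angular":{"type":"array","items":{"type":"number"}},"translation":{"type":"array","items":{"type":"number"}},"jaw":{"type":"number"}}}},"squeeze":{"type":"number"}},"required":["commands"]}

```bash
mkdir -p pics; ls; cat > h.py <<'E'
import numpy as np, cv2
from workcell import env
def snap(n,f):
    s=env.snapshot(n); cv2.imwrite('pics/'+f,s['image'][:,:,::-1]); return s
E
python3 - <<'E'
from h import *
for n in('top','side'):
    s=snap(n,n+'0.png'); np.savez(n+'0.npz',**s); print(n,s['mtx'],s['eye'],s['attitude'])
print(env.get_obs(),env.grip_depth)
E
```

```text
pics
top [[509.38821621   0.         322.63430683]
 [  0.         509.38821621 205.78509709]
 [  0.           0.           1.        ]] [0.3991959  0.03982032 1.28929506] [-2.96759543 -0.00627905 -1.54993751]
side [[428.29933222   0.         320.71385558]
 [  0.         428.29933222 196.71993421]
 [  0.           0.           1.        ]] [ 0.11152187 -0.66004933  0.58318929] [-2.05084562 -0.01490385 -0.61151215]
{'time_s': 0.1, 'joint_positions': array([ 1.16239259e+00,  1.24449559e-01,  1.65151078e+00, -2.64154266e-06,
        1.36748182e+00, -8.25705261e-02]), 'qd': array([-0.00013746, -0.00160936, -0.00172926,  0.00085964,  0.0021432 ,
       -0.0005979 ]), 'joint_efforts': array([-1.65168185e-04, -4.18881047e+01, -3.61096144e+01,  7.77303195e-02,
        4.62045777e-02, -7.81183485e-05]), 'position': array([0.20784873, 0.61527589, 0.21351946]), 'tool_rot': array([-3.13974924e+00, -1.49963664e-04,  2.81575984e+00]), 'force': array([-0.21755229, -0.50612223,  0.03487958]), 'wrist_torque': array([-0.02559504,  0.02778119,  0.00736119]), 'grasp_force': 0.0, 'opening': 0.9998025685396877} 0.0188
```

View pics/top0.png

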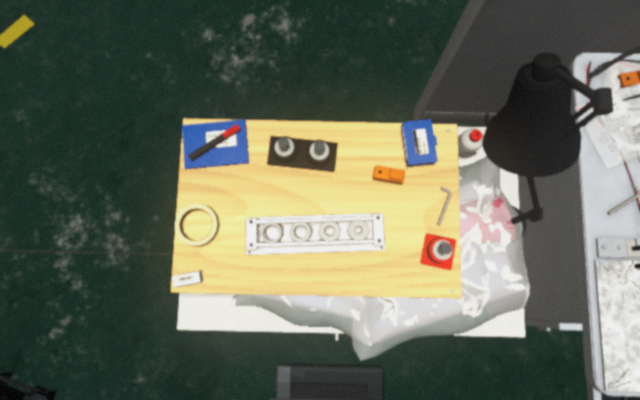

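View pics/side0.png

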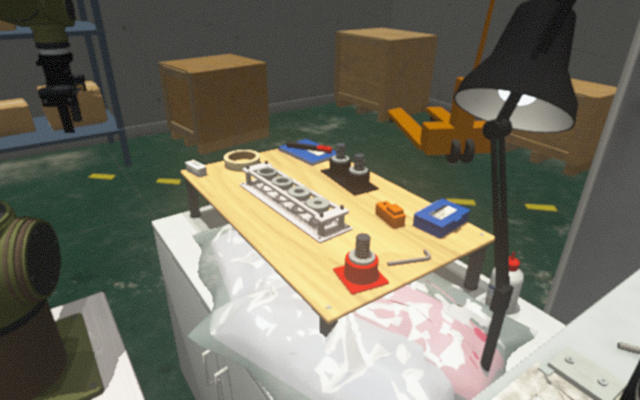

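The top view shows the red holder with its pin at about (438,250), the gauge rings running from (270,231) to (358,231) with the widest on the left (+y), the rack at (302,152), the orange block at (388,174) and the tape roll at (198,225). The lamp is at (540,110). In the side view the holder is at (362,265). I'll enlarge both.

```bash
python3 - <<'E'
import numpy as np, cv2
a=np.load('top0.npz')['image'][200:280,240:465,::-1]; b=np.load('side0.npz')['image'][150:300,230:400,::-1]
A=cv2.resize(a,None,fx=3.5,fy=3.5,interpolation=cv2.INTER_CUBIC)
B=cv2.resize(b,None,fx=2,fy=2,interpolation=cv2.INTER_CUBIC)
c=np.zeros((590,790,3),np.uint8); c[:280,:A.shape[1]]=A; c[285:285+300,:340]=B
cv2.imwrite('pics/crop0.png',c)
E
```

```text
(no output)
```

View pics/crop0.png

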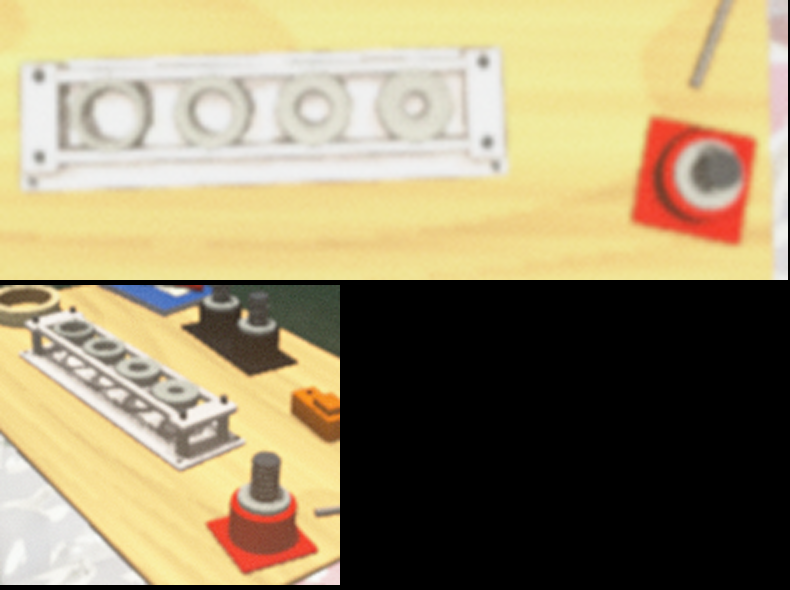

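```bash
cat >> h.py <<'E'
from scipy.spatial.transform import Rotation as R
C={n:np.load(n+'0.npz') for n in('top','side')}
def ray(n,uv,z):
    c=C[n]; d=R.from_euler('xyz',c['attitude']).as_matrix()@np.linalg.solve(c['mtx'],[*uv,1.]); return (c['eye']+d*(z-c['eye'][2])/d[2])
def proj(n,p):
    c=C[n]; q=c['mtx']@(R.from_euler('xyz',c['attitude']).as_matrix().T@(np.array(p)-c['eye'])); return q[:2]/q[2]
E
python3 - <<'E'
from h import *
np.set_printoptions(precision=4,suppress=True)
T=C['top']['image']; S=C['side']['image']
for k,(t,s) in enumerate([((272,232.6),(266.5,170.5)),((300.9,231.7),(282,180.5)),((329.7,230.9),(299.5,191)),((358.6,229.7),(318,202))]):
    print(k+1,ray('top',t,.18),ray('side',s,.18), T[int(t[1])-5:int(t[1])+6:2,int(t[0])-8].tolist())
def mask(im,box,f):
    m=np.zeros(im.shape[:2],np.uint8); x0,y0,x1,y1=box; m[y0:y1,x0:x1]=f(im[y0:y1,x0:x1].astype(int))*255; return m
red=lambda a:(a[...,0]>150)&(a[...,1]<90)
for n,im,b in(('top',T,(410,225,465,280)),('side',S,(325,230,395,300))):
    m=mask(im,b,red); c=max(cv2.findContours(m,0,2)[0],key=cv2.contourArea); r=cv2.minAreaRect(c); print(n,r, [ray(n,p,.132) for p in cv2.boxPoints(r)])
# head (dark) and collar
dark=lambda a:(a.max(-1)<115)
gray=lambda a:(np.ptp(a,axis=-1)<30)&(a.max(-1)<225)
for f,nm in((dark,'dark'),(gray,'gray')):
    m=mask(T,(425,232,456,265),f); m=cv2.morphologyEx(m,cv2.MORPH_OPEN,np.ones((3,3)))
    c=max(cv2.findContours(m,0,1)[0],key=cv2.contourArea); print(nm,cv2.boundingRect(c),cv2.minEnclosingCircle(c),cv2.fitEllipse(c))
print(S[225:262,363].tolist())
# predicted pixel of pins given centre at collars
E
```

```text
1 [0.5323 0.1465 0.18  ] [0.5319 0.1462 0.18  ] [[200, 199, 183], [165, 160, 144], [151, 143, 128], [164, 156, 141], [179, 171, 156], [192, 188, 175]]
2 [0.5356 0.0833 0.18  ] [0.5344 0.0804 0.18  ] [[217, 212, 199], [218, 215, 202], [211, 211, 196], [214, 213, 198], [220, 218, 202], [220, 218, 206]]
3 [0.5387 0.0203 0.18  ] [0.5389 0.0162 0.18  ] [[217, 214, 199], [221, 219, 206], [224, 222, 208], [222, 221, 208], [226, 224, 211], [223, 221, 208]]
4 [ 0.5428 -0.0431  0.18  ] [ 0.5435 -0.0451  0.18  ] [[213, 208, 196], [219, 216, 201], [222, 220, 206], [222, 221, 209], [221, 219, 205], [215, 211, 199]]
top ((438.0439147949219, 251.2951202392578), (29.962661743164062, 29.054702758789062), 12.094757080078125) [array([ 0.4775, -0.1872,  0.132 ]), array([ 0.5425, -0.202 ,  0.132 ]), array([ 0.5296, -0.2687,  0.132 ]), array([ 0.4648, -0.2534,  0.132 ])]
side ((360.8567199707031, 275.5126953125), (29.11956214904785, 47.06534194946289), 73.61045837402344) [array([ 0.4804, -0.1862,  0.132 ]), array([ 0.5721, -0.2002,  0.132 ]), array([ 0.5299, -0.2673,  0.132 ]), array([ 0.448 , -0.2516,  0
[... 251 characters left out ...]
 ((441.9646911621094, 249.66201782226562), (16.07896614074707, 16.5621395111084), 116.52298736572266)
[[249, 230, 155], [249, 230, 154], [249, 235, 161], [249, 237, 161], [249, 236, 161], [250, 234, 156], [249, 231, 154], [241, 217, 146], [190, 166, 126], [141, 127, 114], [125, 113, 106], [125, 117, 111], [128, 119, 112], [128, 120, 113], [123, 113, 106], [122, 111, 101], [105, 88, 74], [105, 86, 73], [112, 96, 84], [105, 87, 73], [108, 92, 76], [115, 101, 89], [110, 94, 79], [107, 90, 78], [118, 104, 87], [111, 96, 81], [111, 92, 79], [113, 100, 84], [109, 92, 79], [101, 86, 75], [112, 98, 84], [107, 89, 78], [107, 87, 74], [126, 116, 103], [180, 175, 160], [210, 205, 191], [209, 203, 187]]
```

```bash
python3 - <<'E'
from h import *
np.set_printoptions(precision=4,suppress=True)
print(ray('top',(442.1,249.8),.176),ray('top',(445.5,247.3),.212))
# side head: rows 453..505 crop; columns
S=C['side']['image'].astype(int)
for r in (240,246,252): 
    l=S[r,345:382].max(-1); w=np.where(l<160)[0]+345; print(r,w.min(),w.max())
for x in(.499,.504,.509):
  for y in(-.233,-.228,-.223): print(x,y,proj('top',(x,y,.212)),proj('side',(x,y,.212)),proj('side',(x,y,.192)))
E
```

```text
[ 0.5029 -0.2266  0.176 ] [ 0.505  -0.2253  0.212 ]
240 356 369
246 356 368
252 355 370
0.499 -0.233 [449.19   250.2213] [362.6694 238.2895] [361.9213 248.7647]
0.499 -0.228 [446.8316 250.1708] [360.6476 236.8602] [359.9303 247.2998]
0.499 -0.223 [444.4731 250.1202] [358.647 235.446] [357.9601 245.8502]
0.504 -0.233 [449.1377 247.8632] [365.082 237.334] [364.3044 247.7829]
0.504 -0.228 [446.7811 247.8127] [363.0551 235.9151] [362.3085 246.3285]
0.504 -0.223 [444.4245 247.7622] [361.0494 234.5111] [360.3332 244.8892]
0.509 -0.233 [449.0855 245.509 ] [367.4765 236.3856] [366.6699 246.8084]
0.509 -0.228 [446.7308 245.4585] [365.4445 234.977 ] [364.6691 245.3644]
0.509 -0.223 [444.3761 245.408 ] [363.4338 233.5831] [362.6889 243.9354]
```

```bash
python3 - <<'E'
from h import *
np.set_printoptions(precision=3,suppress=True)
def tri(t,s):
    best=None
    A=C['top']['eye'];B=C['side']['eye'];a=ray('top',t,0)-A;b=ray('side',s,0.1)-B
    k=np.linalg.lstsq(np.c_[a,-b],B-A,rcond=None)[0]; return A+a*k[0],B+b*k[1]
for t,s in(((545,58),(570,0)),((533,130),(515,100)),((533,215),(488,360)),((486,140),(457,95)),((579,140),(577,105)),((530,175),(495,130))): print(tri(t,s))
E
```

```text
(array([ 0.773, -0.305,  0.546]), array([ 0.78 , -0.319,  0.556]))
(array([ 0.694, -0.33 ,  0.431]), array([ 0.689, -0.324,  0.427]))
(array([ 0.597, -0.462,  0.1  ]), array([ 0.573, -0.441,  0.087]))
(array([ 0.676, -0.249,  0.425]), array([ 0.668, -0.24 ,  0.419]))
(array([ 0.675, -0.407,  0.438]), array([ 0.679, -0.413,  0.442]))
(array([ 0.621, -0.336,  0.395]), array([ 0.626, -0.342,  0.399]))
```

arm_command([
  {"translation":[1,-3.5,2],"angular":[0,0,2.18],"jaw":6},
  {"translation":[2.5,-7.5,4],"angular":[0,0,4.36],"jaw":6},
  {"translation":[4,-11.6,6],"angular":[0,0,6.54],"jaw":6},
  {"translation":[5.5,-15.8,8],"angular":[0,0,8.72],"jaw":6},
  {"translation":[7,-20,8.5],"angular":[0,0,10.9],"jaw":6},
  {"translation":[8.5,-24.3,8.5],"angular":[0,0,13.08],"jaw":6},
  {"translation":[10,-28.6,8.5],"angular":[0,0,15.26],"jaw":6},
  {"translation":[11.5,-32.9,8.5],"angular":[0,0,17.44],"jaw":6},
  {"translation":[13,-37.2,8.5],"angular":[0,0,19.62],"jaw":6},
  {"translation":[14.5,-41.5,8.5],"angular":[0,0,21.8],"jaw":6},
])

```text
time_s: 1.1
position: [0.353, 0.1991, 0.2993]
tool_rot: [-3.142, 0.0, -3.085]
force: [0.9, 0.1, 1.0]
opening: 0.633
grasp_force: 0.0
```

arm_command([
  {"translation":[1.5,-4.3,0],"jaw":6},
  {"translation":[3,-8.6,0],"jaw":6},
  {"translation":[4.5,-12.9,0],"jaw":6},
  {"translation":[6,-17.2,0],"jaw":6},
  {"translation":[7.5,-21.5,0],"jaw":6},
  {"translation":[9,-25.8,0],"jaw":6},
  {"translation":[10.5,-30.1,0],"jaw":6},
  {"translation":[12,-34.4,0],"jaw":6},
  {"translation":[13.5,-38.7,0],"jaw":6},
  {"translation":[15.1,-42.8,0],"jaw":6},
])

```text
validation failed for argument at $.co...
```

arm_command([
  {"translation":[0,0,0],"jaw":6},
  {"translation":[0,0,0],"jaw":6},
])

```text
validation failed for argument at $.co...
```

arm_command([
  {"translation":[1.5,-4.3,0],"angular":[0,0,0],"jaw":6},
  {"translation":[3,-8.6,0],"angular":[0,0,0],"jaw":6},
  {"translation":[4.5,-12.9,0],"angular":[0,0,0],"jaw":6},
  {"translation":[6,-17.2,0],"angular":[0,0,0],"jaw":6},
  {"translation":[7.5,-21.5,0],"angular":[0,0,0],"jaw":6},
  {"translation":[9,-25.8,0],"angular":[0,0,0],"jaw":6},
  {"translation":[10.5,-30.1,0],"angular":[0,0,0],"jaw":6},
  {"translation":[12,-34.4,0],"angular":[0,0,0],"jaw":6},
  {"translation":[13.5,-38.7,0],"angular":[0,0,0],"jaw":6},
  {"translation":[15.1,-42.6,0],"angular":[0,0,0],"jaw":6},
])

```text
time_s: 2.1
position: [0.504, -0.2273, 0.2991]
tool_rot: [3.141, -0.001, -3.088]
force: [1.2, 1.4, -0.2]
opening: 0.632
grasp_force: 0.0
```

arm_command([
  {"translation":[0,0,0],"angular":[0,0,0],"jaw":6},
  {"translation":[0,0,0],"angular":[0,0,0],"jaw":6},
])

```text
time_s: 2.3
position: [0.5037, -0.2255, 0.2986]
tool_rot: [3.14, -0.002, -3.088]
force: [0.3, 0.5, -0.7]
opening: 0.627
grasp_force: 0.0
```

```bash
python3 - <<'E'
from h import *
s=snap('side','s1.png')['image']
cv2.imwrite('pics/s1c.png',cv2.resize(s[120:310,260:460,::-1],None,fx=3,fy=3))
E
```

```text
(no output)
```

View pics/s1c.png

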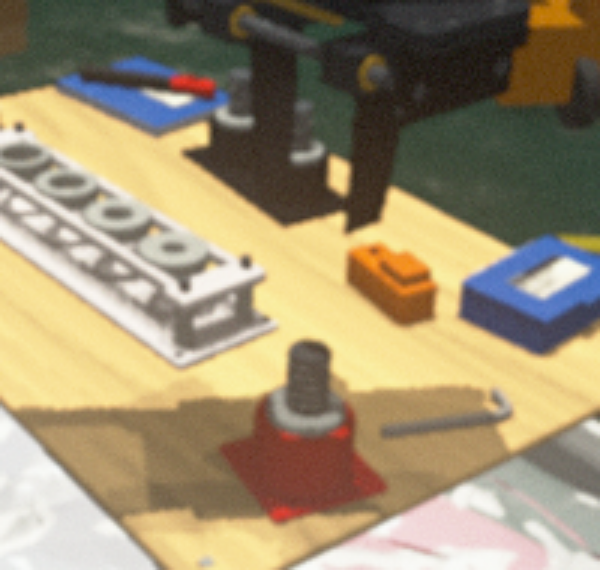

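The open fingers (tips at about crop (270,205) and (362,230)) hang above the pin head (308,345). I'm descending to grip.

arm_command([
  {"translation":[0,0,-3],"angular":[0,0,0],"jaw":6},
  {"translation":[0,0,-6],"angular":[0,0,0],"jaw":6},
  {"translation":[0,0,-9],"angular":[0,0,0],"jaw":6},
  {"translation":[0,0,-10.5],"angular":[0,0,0],"jaw":6},
  {"translation":[0,0,-11.4],"angular":[0,0,0],"jaw":6},
  {"translation":[0,0,-11.4],"angular":[0,0,0],"jaw":6},
  {"translation":[0,0,-11.4],"angular":[0,0,0],"jaw":6},
])

```text
time_s: 3.05
position: [0.5048, -0.2253, 0.1873]
tool_rot: [-3.14, 0.002, -3.087]
force: [-0.3, -0.1, -0.4]
opening: 0.628
grasp_force: 0.0
```

```bash
python3 - <<'E'
from h import *
s=snap('side','s2.png')['image']
cv2.imwrite('pics/s2c.png',cv2.resize(s[180:310,300:430,::-1],None,fx=4,fy=4))
E
```

```text
(no output)
```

View pics/s2c.png

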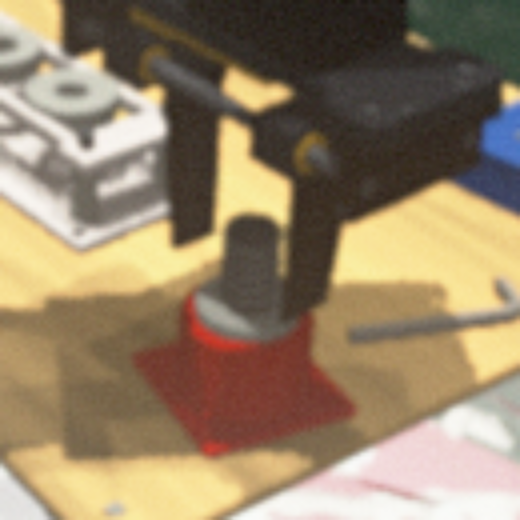

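The fingers straddle the head at crop (250,275), well centred. I'm closing and lifting.

arm_command([
  {"translation":[0,0,0],"angular":[0,0,0],"jaw":1.5},
  {"translation":[0,0,0],"angular":[0,0,0],"jaw":1.5},
  {"translation":[0,0,0],"angular":[0,0,0],"jaw":1.5},
  {"translation":[0,0,0],"angular":[0,0,0],"jaw":1.5},
  {"translation":[0,0,0],"angular":[0,0,0],"jaw":1.5},
  {"translation":[0,0,0],"angular":[0,0,0],"jaw":1.5},
], squeeze=40)

```text
time_s: 3.7
position: [0.5041, -0.2254, 0.1858]
tool_rot: [-3.141, 0.0, -3.087]
force: [-0.1, -1.0, 0.1]
opening: 0.243
grasp_force: 40.0
```

arm_command([
  {"translation":[0,0,0.5],"angular":[0,0,0],"jaw":1.5},
  {"translation":[0,0,2],"angular":[0,0,0],"jaw":1.5},
  {"translation":[0,0,4],"angular":[0,0,0],"jaw":1.5},
  {"translation":[0,0,6.5],"angular":[0,0,0],"jaw":1.5},
  {"translation":[0,0,8],"angular":[0,0,0],"jaw":1.5},
  {"translation":[0,0,8.4],"angular":[0,0,0],"jaw":1.5},
  {"translation":[0,0,8.4],"angular":[0,0,0],"jaw":1.5},
])

```text
time_s: 4.4
position: [0.5043, -0.2253, 0.2704]
tool_rot: [-3.141, 0.001, -3.087]
force: [-0.3, -0.2, -2.4]
opening: 0.247
grasp_force: 40.0
```

arm_command([
  {"translation":[0.2,2.5,0],"angular":[0,0,0],"jaw":1.5},
  {"translation":[0.5,7,0],"angular":[0,0,0],"jaw":1.5},
  {"translation":[0.9,11.8,0],"angular":[0,0,0],"jaw":1.5},
  {"translation":[1.3,16.6,0],"angular":[0,0,0],"jaw":1.5},
  {"translation":[1.6,21.4,0],"angular":[0,0,0],"jaw":1.5},
  {"translation":[1.9,26.2,0],"angular":[0,0,0],"jaw":1.5},
  {"translation":[2.2,31,0],"angular":[0,0,0],"jaw":1.5},
  {"translation":[2.5,34.5,0],"angular":[0,0,0],"jaw":1.5},
  {"translation":[2.7,36.5,0],"angular":[0,0,0],"jaw":1.5},
  {"translation":[2.8,37.3,0],"angular":[0,0,0],"jaw":1.5},
])

```text
time_s: 5.4
position: [0.5311, 0.1496, 0.2677]
tool_rot: [-3.141, -0.003, -3.084]
force: [-0.1, 0.8, -1.8]
opening: 0.244
grasp_force: 40.0
```

arm_command([
  {"translation":[0,0,-1],"angular":[0,0,0],"jaw":1.5},
  {"translation":[0,0,-2.5],"angular":[0,0,0],"jaw":1.5},
  {"translation":[0,0,-3.4],"angular":[0,0,0],"jaw":1.5},
  {"translation":[0,0,-3.4],"angular":[0,0,0],"jaw":1.5},
  {"translation":[0,0,-3.4],"angular":[0,0,0],"jaw":1.5},
])

```text
time_s: 5.9
position: [0.5318, 0.147, 0.235]
tool_rot: [-3.141, -0.001, -3.088]
force: [1.1, -0.3, -1.8]
opening: 0.246
grasp_force: 40.0
```

```bash
python3 - <<'E'
from h import *
s=snap('side','s3.png')['image']; np.save('s3.npy',s)
cv2.imwrite('pics/s3c.png',cv2.resize(s[120:220,225:345,::-1],None,fx=6,fy=6,interpolation=cv2.INTER_CUBIC))
o=env.get_obs(); print(o['position'],o['tool_rot'])
p=o['position']
for d in(-.0098,-.0458): q=p+[0,0,d]; print(q,(proj('side',q)-[225,120])*6)
print((proj('side',(.5321,.1476,.18))-[225,120])*6)
E
```

```text
[0.53222833 0.14718671 0.23577942] [-3.14155843e+00  2.06550542e-04 -3.08794891e+00]
[0.53222833 0.14718671 0.22597942] [243.18111056 189.75869271]
[0.53222833 0.14718671 0.18997942] [247.38545495 277.95912173]
[247.71051615 301.58920253]
```

View pics/s3c.png

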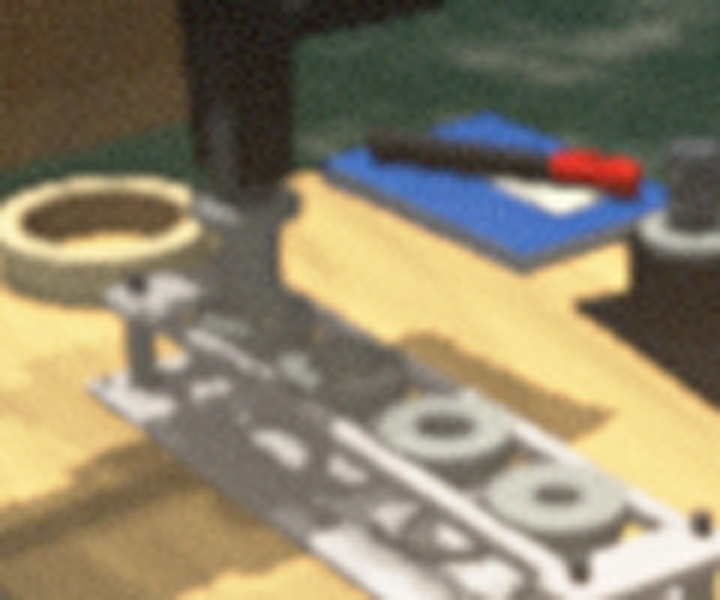

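The collar spans about crop x 190–300 and the shank is centred near x 247, matching the predicted ring centre column of 248. I'm probing down slowly.

arm_command([
  {"translation":[0,0,-0.3],"angular":[0,0,0],"jaw":1.5},
  {"translation":[0,0,-0.6],"angular":[0,0,0],"jaw":1.5},
  {"translation":[0,0,-0.9],"angular":[0,0,0],"jaw":1.5},
  {"translation":[0,0,-1.2],"angular":[0,0,0],"jaw":1.5},
  {"translation":[0,0,-1.4],"angular":[0,0,0],"jaw":1.5},
  {"translation":[0,0,-1.6],"angular":[0,0,0],"jaw":1.5},
  {"translation":[0,0,-1.6],"angular":[0,0,0],"jaw":1.5},
])

```text
time_s: 6.65
position: [0.5319, 0.1478, 0.2192]
tool_rot: [-3.141, -0.001, -3.087]
force: [0.4, -0.2, -2.0]
opening: 0.248
grasp_force: 40.0
```

It's in with no resistance. I'm going deeper, then back up.

arm_command([
  {"translation":[0,0,-0.4],"angular":[0,0,0],"jaw":1.5},
  {"translation":[0,0,-0.8],"angular":[0,0,0],"jaw":1.5},
  {"translation":[0,0,-1.2],"angular":[0,0,0],"jaw":1.5},
  {"translation":[0,0,-1.6],"angular":[0,0,0],"jaw":1.5},
  {"translation":[0,0,-1.8],"angular":[0,0,0],"jaw":1.5},
  {"translation":[0,0,-1.8],"angular":[0,0,0],"jaw":1.5},
  {"translation":[0,0,-1.8],"angular":[0,0,0],"jaw":1.5},
  {"translation":[0,0,-1.8],"angular":[0,0,0],"jaw":1.5},
])

```text
time_s: 7.45
position: [0.5322, 0.1478, 0.2019]
tool_rot: [3.142, 0.0, -3.087]
force: [-0.4, -0.2, -1.7]
opening: 0.248
grasp_force: 40.0
```

arm_command([
  {"translation":[0,0,1],"angular":[0,0,0],"jaw":1.5},
  {"translation":[0,0,2.5],"angular":[0,0,0],"jaw":1.5},
  {"translation":[0,0,3.6],"angular":[0,0,0],"jaw":1.5},
  {"translation":[0,0,3.6],"angular":[0,0,0],"jaw":1.5},
  {"translation":[0.1,-2,3.6],"angular":[0,0,0],"jaw":1.5},
  {"translation":[0.2,-4,3.6],"angular":[0,0,0],"jaw":1.5},
  {"translation":[0.3,-6,3.6],"angular":[0,0,0],"jaw":1.5},
  {"translation":[0.35,-6.4,3.6],"angular":[0,0,0],"jaw":1.5},
  {"translation":[0.35,-6.4,3.6],"angular":[0,0,0],"jaw":1.5},
  {"translation":[0.35,-6.4,3.6],"angular":[0,0,0],"jaw":1.5},
])

```text
time_s: 8.45
position: [0.5355, 0.0843, 0.2377]
tool_rot: [3.141, -0.0, -3.087]
force: [0.2, -0.0, -2.3]
opening: 0.247
grasp_force: 40.0
```

```bash
python3 - <<'E'
from h import *
s=snap('side','s4.png')['image']
cv2.imwrite('pics/s4c.png',cv2.resize(s[120:220,225:345,::-1],None,fx=6,fy=6,interpolation=cv2.INTER_CUBIC))
o=env.get_obs(); p=o['position']; print(p,o['force'])
f=lambda q:(proj('side',q)-[225,120])*6
for d in(-.0098,-.0458): print(f(p+[0,0,d]))
print(f((.5356,.0837,.18)))
# shank edge scale px/mm at the pin
print(f(p+[.01*np.cos(.15),-.01*np.sin(.15),-.04])-f(p+[0,0,-.04]), f(p+[0,.01,-.04])-f(p+[0,0,-.04]))
E
```

```text
[0.53550861 0.08445585 0.23763474] [-0.42895539  0.03965708 -1.82418784]
[335.325505   237.33282982]
[338.09426044 328.8767974 ]
[340.24665651 358.94380911]
[25.53724126 -4.68519911] [-13.8559972   -9.41033409]
```

View pics/s4c.png

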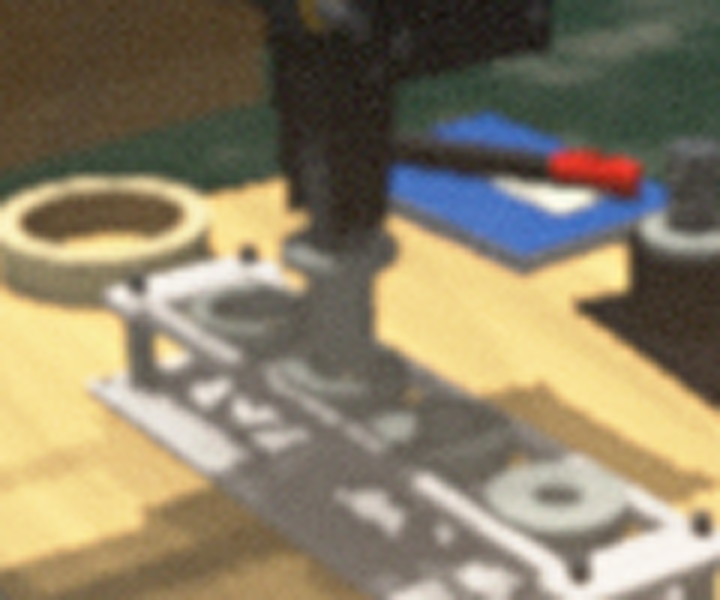

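The shank spans about crop x 303–376 against the collar at 284–398, so it's about 26 mm thick, centred on x 339 where ring 2 is predicted at 340. I'm probing ring 2.

arm_command([
  {"translation":[0,0,-0.4],"angular":[0,0,0],"jaw":1.5},
  {"translation":[0,0,-0.8],"angular":[0,0,0],"jaw":1.5},
  {"translation":[0,0,-1.1],"angular":[0,0,0],"jaw":1.5},
  {"translation":[0,0,-1.3],"angular":[0,0,0],"jaw":1.5},
  {"translation":[0,0,-1.5],"angular":[0,0,0],"jaw":1.5},
  {"translation":[0,0,-1.7],"angular":[0,0,0],"jaw":1.5},
  {"translation":[0,0,-1.7],"angular":[0,0,0],"jaw":1.5},
  {"translation":[0,0,-1.7],"angular":[0,0,0],"jaw":1.5},
])

```text
time_s: 9.3
position: [0.5358, 0.0841, 0.2206]
tool_rot: [3.141, 0.001, -3.087]
force: [2.5, 2.6, -1.6]
opening: 0.248
grasp_force: 40.0
```

It's entering, with a side force of about (+2.5,+2.6) N. I'll ease 0.5 mm in that direction while going deeper.

arm_command([
  {"translation":[0.05,0.05,0],"angular":[0,0,0],"jaw":1.5},
  {"translation":[0.05,0.05,-0.3],"angular":[0,0,0],"jaw":1.5},
  {"translation":[0.05,0.05,-0.6],"angular":[0,0,0],"jaw":1.5},
  {"translation":[0.05,0.05,-0.9],"angular":[0,0,0],"jaw":1.5},
  {"translation":[0.05,0.05,-0.9],"angular":[0,0,0],"jaw":1.5},
])

```text
time_s: 9.8
position: [0.5359, 0.0843, 0.2109]
tool_rot: [3.142, -0.0, -3.087]
force: [0.9, 1.1, -2.9]
opening: 0.243
grasp_force: 40.0
```

arm_command([
  {"translation":[0.02,0.02,-0.3],"angular":[0,0,0],"jaw":1.5},
  {"translation":[0.02,0.02,-0.6],"angular":[0,0,0],"jaw":1.5},
  {"translation":[0.02,0.02,-0.9],"angular":[0,0,0],"jaw":1.5},
  {"translation":[0.02,0.02,-0.9],"angular":[0,0,0],"jaw":1.5},
  {"translation":[0.02,0.02,-0.9],"angular":[0,0,0],"jaw":1.5},
  {"translation":[0.02,0.02,-0.9],"angular":[0,0,0],"jaw":1.5},
])

```text
time_s: 10.4
position: [0.5361, 0.0844, 0.2025]
tool_rot: [-3.141, -0.0, -3.087]
force: [0.6, 0.7, -2.4]
opening: 0.242
grasp_force: 40.0
```

arm_command([
  {"translation":[0,0,1],"angular":[0,0,0],"jaw":1.5},
  {"translation":[0,0,2.5],"angular":[0,0,0],"jaw":1.5},
  {"translation":[0,0,3.5],"angular":[0,0,0],"jaw":1.5},
  {"translation":[0,0,3.5],"angular":[0,0,0],"jaw":1.5},
  {"translation":[0.1,-2,3.5],"angular":[0,0,0],"jaw":1.5},
  {"translation":[0.2,-4,3.5],"angular":[0,0,0],"jaw":1.5},
  {"translation":[0.3,-6,3.5],"angular":[0,0,0],"jaw":1.5},
  {"translation":[0.35,-6.4,3.5],"angular":[0,0,0],"jaw":1.5},
  {"translation":[0.35,-6.4,3.5],"angular":[0,0,0],"jaw":1.5},
  {"translation":[0.35,-6.4,3.5],"angular":[0,0,0],"jaw":1.5},
])

```text
time_s: 11.4
position: [0.5396, 0.0209, 0.2376]
tool_rot: [3.141, -0.0, -3.087]
force: [0.5, -0.1, -1.9]
opening: 0.244
grasp_force: 40.0
```

arm_command([
  {"translation":[0,0,-0.4],"angular":[0,0,0],"jaw":1.5},
  {"translation":[0,0,-0.8],"angular":[0,0,0],"jaw":1.5},
  {"translation":[0,0,-1],"angular":[0,0,0],"jaw":1.5},
  {"translation":[0,0,-1.2],"angular":[0,0,0],"jaw":1.5},
  {"translation":[0,0,-1.4],"angular":[0,0,0],"jaw":1.5},
  {"translation":[0,0,-1.5],"angular":[0,0,0],"jaw":1.5},
  {"translation":[0,0,-1.5],"angular":[0,0,0],"jaw":1.5},
  {"translation":[0,0,-1.5],"angular":[0,0,0],"jaw":1.5},
  {"translation":[0,0,-1.5],"angular":[0,0,0],"jaw":1.5},
])

```text
time_s: 12.3
position: [0.54, 0.0208, 0.2244]
tool_rot: [3.141, 0.001, -3.087]
force: [-2.9, 1.4, 6.0]
opening: 0.244
grasp_force: 40.0
```

The stop is solid: about 8 N with the foot still at the ring top, so ring 3 is too narrow. Returning to ring 2.

arm_command([
  {"translation":[0,0,0.6],"angular":[0,0,0],"jaw":1.5},
  {"translation":[0,0,1.5],"angular":[0,0,0],"jaw":1.5},
  {"translation":[0,0,1.5],"angular":[0,0,0],"jaw":1.5},
  {"translation":[-0.1,2,1.5],"angular":[0,0,0],"jaw":1.5},
  {"translation":[-0.2,4,1.5],"angular":[0,0,0],"jaw":1.5},
  {"translation":[-0.3,6,1.5],"angular":[0,0,0],"jaw":1.5},
  {"translation":[-0.35,6.4,1.5],"angular":[0,0,0],"jaw":1.5},
  {"translation":[-0.35,6.4,1.5],"angular":[0,0,0],"jaw":1.5},
  {"translation":[-0.35,6.4,1.5],"angular":[0,0,0],"jaw":1.5},
])

```text
time_s: 13.2
position: [0.5363, 0.0839, 0.2374]
tool_rot: [-3.141, -0.0, -3.087]
force: [0.4, -1.0, -2.0]
opening: 0.245
grasp_force: 40.0
```

arm_command([
  {"translation":[0,0,-0.4],"angular":[0,0,0],"jaw":1.5},
  {"translation":[0,0,-0.8],"angular":[0,0,0],"jaw":1.5},
  {"translation":[0,0,-1.1],"angular":[0,0,0],"jaw":1.5},
  {"translation":[0,0,-1.3],"angular":[0,0,0],"jaw":1.5},
  {"translation":[0,0,-1.5],"angular":[0,0,0],"jaw":1.5},
  {"translation":[0,0,-1.7],"angular":[0,0,0],"jaw":1.5},
  {"translation":[0,0,-1.7],"angular":[0,0,0],"jaw":1.5},
  {"translation":[0,0,-1.7],"angular":[0,0,0],"jaw":1.5},
])

```text
time_s: 14.0
position: [0.5362, 0.0845, 0.2206]
tool_rot: [-3.142, -0.0, -3.087]
force: [-0.5, 0.7, -1.0]
opening: 0.248
grasp_force: 40.0
```

arm_command([
  {"translation":[0,0,-0.4],"angular":[0,0,0],"jaw":1.5},
  {"translation":[0,0,-0.8],"angular":[0,0,0],"jaw":1.5},
  {"translation":[0,0,-1.2],"angular":[0,0,0],"jaw":1.5},
  {"translation":[0,0,-1.6],"angular":[0,0,0],"jaw":1.5},
  {"translation":[0,0,-2],"angular":[0,0,0],"jaw":1.5},
  {"translation":[0,0,-2.2],"angular":[0,0,0],"jaw":1.5},
  {"translation":[0,0,-2.4],"angular":[0,0,0],"jaw":1.5},
  {"translation":[0,0,-2.4],"angular":[0,0,0],"jaw":1.5},
  {"translation":[0,0,-2.4],"angular":[0,0,0],"jaw":1.5},
])

```text
time_s: 14.9
position: [0.5363, 0.0845, 0.1967]
tool_rot: [-3.142, 0.0, -3.087]
force: [-0.9, -0.7, -1.4]
opening: 0.243
grasp_force: 40.0
```

arm_command([
  {"translation":[0,0,-0.1],"angular":[0,0,0],"jaw":1.5},
  {"translation":[0,0,-0.1],"angular":[0,0,0],"jaw":1.5},
  {"translation":[0,0,-0.1],"angular":[0,0,0],"jaw":2.6},
  {"translation":[0,0,-0.1],"angular":[0,0,0],"jaw":3.2},
  {"translation":[0,0,-0.1],"angular":[0,0,0],"jaw":5},
  {"translation":[0,0,-0.1],"angular":[0,0,0],"jaw":5},
  {"translation":[0,0,-0.1],"angular":[0,0,0],"jaw":5},
  {"translation":[0,0,-0.1],"angular":[0,0,0],"jaw":5},
])

```text
time_s: 15.7
position: [0.5363, 0.0845, 0.1957]
tool_rot: [3.142, 0.0, -3.087]
force: [-0.0, -0.1, -0.2]
opening: 0.518
grasp_force: 0.0
```

arm_command([
  {"translation":[0,0,1],"angular":[0,0,0],"jaw":5},
  {"translation":[0,0,3],"angular":[0,0,0],"jaw":5},
  {"translation":[0,0,6],"angular":[0,0,0],"jaw":5},
  {"translation":[0,0,9],"angular":[0,0,0],"jaw":5},
  {"translation":[0,0,12],"angular":[0,0,0],"jaw":5},
  {"translation":[0,0,12],"angular":[0,0,0],"jaw":5},
  {"translation":[0,0,12],"angular":[0,0,0],"jaw":5},
])

```text
time_s: 16.4
position: [0.5366, 0.0845, 0.3168]
tool_rot: [3.142, 0.002, -3.087]
force: [-0.3, 0.0, 0.5]
opening: 0.527
grasp_force: 0.0
```

```bash
python3 - <<'E'
from h import *
s=snap('side','s5.png')['image']
cv2.imwrite('pics/s5c.png',cv2.resize(s[120:220,225:345,::-1],None,fx=6,fy=6,interpolation=cv2.INTER_CUBIC))
f=lambda q:(proj('side',q)-[225,120])*6
print(f((.5362,.0845,.186)),f((.5362,.0845,.222)))
E
```

```text
[340.10947614 342.92971028] [337.38625127 251.94440937]
```

View pics/s5c.png

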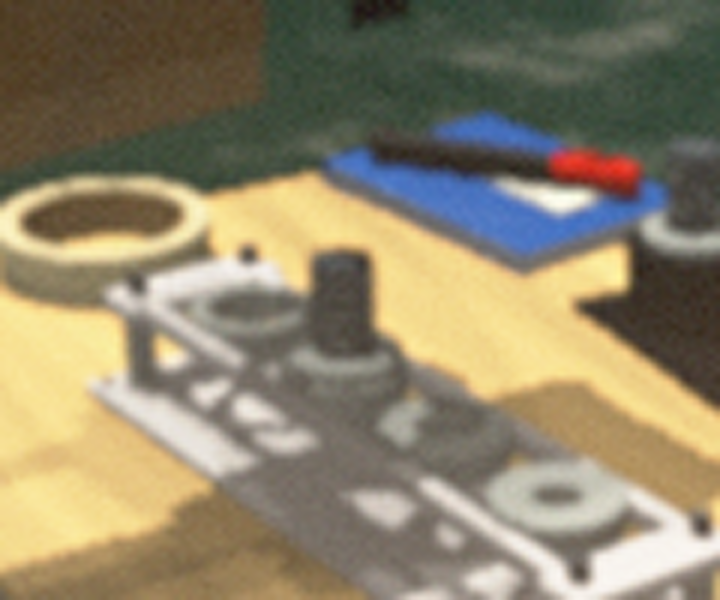

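The pin stands upright in ring 2 with its collar down on the ring: head top at about crop (341,257), predicted (337,252). I'm handing it in.

```bash
python3 -c "
from workcell import env
print(env.sign_off())"
```

```text
the job is handed in; nothing more can be done
None
```

The pin went into rings 1 and 2 and was stopped by ring 3 at about 8 N, so its shank is 26 mm; it now stands home and released in ring 2, and I handed the job in at about 16 s of the 67 s allowed (no verdict came back).

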